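# Stroke the flip-top vial lids shut

## Robot

A 6-joint arm with a two-finger parallel gripper is mounted at the origin on the work surface. World frame = base frame: x ahead of the robot, y to its left, z up, the work surface at z = 0. Lengths are in m, angles in degrees, forces in N, time in s.
With the tool pointing down it reaches from about 0.275 to 0.825 m from the base axis. Payload 5.2 kg.
Tool frame: the origin (TCP) lies on the centre line of the jaws, within the pads' length; the fingertips stand 11 mm ahead of it and the grasp point (between the pads) lies 8 mm behind it; z points along the fingers, y is the line along which they close (so a half turn about z gives the same grasp; the last joint's range is limited). The gripper opens to 93 mm and grips with 3 to 60 N. Pads are 15 mm wide; open, the fingers measure 128 mm over their backs; the gripper's body (75 mm by 188 mm) begins 65 mm behind the grasp point.
Start: joints at [60.516, 14.817, 87.949, -0, 77.235, -11.62], TCP at [0.169, 0.523, 0.23] pointing down, gripper open.
Joint ranges: [-179.93, 179.93], [-52.35, 119.4], [10.71, 147.94], [-69.91, 249.91], [12.55, 155.21], [-178.61, 178.61]. Speed limits (degrees/s): [147.25, 147.25, 180, 180, 180, 180].

## Interface

Orientations are given as [roll, pitch, yaw] about the fixed x, y, z axes, in that order (R = Rz(yaw) Ry(pitch) Rx(roll)).
In Python, from rig import get_state, snapshot, order, recognise gives the robot as it stands. The module is installed in compiled form; this text tells all that it offers.
- The arm moves only by the tool send_rows, never from a script. Its argument "steps" is a list of rows, each an object of numbers: "x", "y", "z": the shift along the world's x, y, z as a fraction of full scale; "wx", "wy", "wz": the turn, a rotation vector about the world's x, y, z as a fraction of full scale; "grip": the opening, from 0 (shut) to 1 (fully open). A call has 1 to 20 rows; each row is the pose to reach, as a shift and turn from the pose commanded when the call began; what a row does not reach only later rows make up. Full scale, the value 1, is 300 mm for a shift and 90 degrees for a turn. A row lasts 1/12 s, in which the tool goes at most 41.7 mm and 7.16 degrees, less where a joint would pass 70% of its speed; a pose out of reach is approached as far as the arm can. A call with a number of a shift or a turn outside -1 to 1 is refused whole. A call with a gripper value outside its range is refused whole. The fingers move at their own pace and stop on an object; the grip force is fixed at half the most. Time passes only in rows, so rows that repeat a pose let the fingers close. It gives the time, the measured TCP pose, the force, the opening and the grip force at its end, in the units of the state.
- get_state(): the state, without advancing time (a new reading comes with each control period).
- snapshot(name): name is "scene" or "side" or "wrist"; returns a dict with "image" (480x640x3 uint8, red, green, blue), "depth" (480x640 float32, m along the optical axis (not along the pixel's ray), 0 where there is no reading), "camera_matrix" (3x3 intrinsics, pixels), "origin" and "orientation" of the camera in the world; the wrist camera has in their place "hand_eye" (4x4, takes a point from camera to tool coordinates, whose origin is the TCP and whose axes are the flange's). Camera axes: x right, y down, z forward; pixel columns grow to the right and rows downward; lengths in m; the calibration is good to about 2 mm. The wrist camera is an equidistant fisheye: a pixel r from the principal point sees the ray r / f radians off the axis. A picture is of the moment at which its call begins: read the wrist's pose just before it.
- order.close_job(): hands the job in; it is judged then, once.
Trained networks look in the newest picture that a camera, given by its name, has taken for a name from the list of things; names that differ only in an ending like _2 or _b are one class to them, and where a whole thing is asked for, a point or a joint stands for the part that bears it (a point fixed in the world has none). Each returns a list of dicts, best first, with "conf" (0 to 1); they miss things now and then, are a little off and sometimes report something else, mostly with a low value. They report only what shows in the picture. A call takes as long as a camera call.
- recognise(camera, target): "location" ([x, y, z] in m, in world coordinates, good to about 4 mm: the middle of the surface that is visible of it).
The state is a dict: "clock": time; "qpos": joint angles; "joint_velocities": joint speeds; "joint_efforts": joint torques, N m; "eef_pos": TCP position; "tcp_rot": TCP orientation; "contact_force": force on the tool from outside, world axes, zero at the start; "torque": the same for the moment, N m; "gripper_width": opening from 0.0 (shut) to 1.0 (fully open); "finger_force": force on a finger pad.
Only numpy, scipy, OpenCV 4.12 (cv2) and the standard library are available. Lean on these libraries where they do the work, as an engineer would, in place of code of your own. Each camera call takes 0.05 s, during which the arm holds its last target. There are 200 camera calls.

## Task

The four flip-top sample vials in the curved black rack have been left with their lids ajar. Run your fingertips lightly along the curved row in the direction the lids fold, from hinge to tab, so that the lids are shut fully, one after another, beginning at the end of the row where the first lid has its hinge on the outside. Do not lift anything, do not bend a lid further open, do not shove the rack along, and leave the jar, post and cup beside it alone.

Things in the scene. Friction and masses are not known exactly. Their poses are not given: they have to be found in the camera images.
- rack: loose weighted black rack, about 1.5 kg, 245 mm long, 100 mm over its bow, any yaw. Four flip-top vials, fixed in it, stand on an arc of radius 156 mm about the rack's point (0, -142 mm), one every 0.385 rad (60 mm), from vial 0 (rack -x end) to vial 3 (+x end), bowed to +y. Origin: underside, mid-rack; z up. Above the table: rack top 38 mm, vial mouths 58, tops of shut lids 61.
- mouth0 (a point): point on vial 0, fixed to the rack: centre of the top face of its lid when shut, 61 mm above the table. Its x axis is level and runs along the row's arc from vial 0 towards vial 3, from this lid's hinge to its free edge; z up. The hinge line lies 19 mm behind this point (-x) and 3 mm below it, along y.
- mouth1 (a point): point on vial 1, fixed to the rack: centre of the top face of its lid when shut, 61 mm above the table. Its x axis is level and runs along the row's arc from vial 0 towards vial 3, from this lid's hinge to its free edge; z up. The hinge line lies 19 mm behind this point (-x) and 3 mm below it, along y.
- mouth2 (a point): point on vial 2, fixed to the rack: centre of the top face of its lid when shut, 61 mm above the table. Its x axis is level and runs along the row's arc from vial 0 towards vial 3, from this lid's hinge to its free edge; z up. The hinge line lies 19 mm behind this point (-x) and 3 mm below it, along y.
- mouth3 (a point): point on vial 3, fixed to the rack: centre of the top face of its lid when shut, 61 mm above the table. Its x axis is level and runs along the row's arc from vial 0 towards vial 3, from this lid's hinge to its free edge; z up. The hinge line lies 19 mm behind this point (-x) and 3 mm below it, along y.
- tab0 (a point): upper outer end of the thumb tab of lid 0, moving with the lid; 27 mm ahead (+x) of mouth0 when shut.
- tab1 (a point): upper outer end of the thumb tab of lid 1, moving with the lid; 27 mm ahead (+x) of mouth1 when shut.
- tab2 (a point): upper outer end of the thumb tab of lid 2, moving with the lid; 27 mm ahead (+x) of mouth2 when shut.
- tab3 (a point): upper outer end of the thumb tab of lid 3, moving with the lid; 27 mm ahead (+x) of mouth3 when shut.
- lid0 (a joint): hinge angle of lid 0 (rad): 0 shut, grows as it opens. White disc 36 mm across, 3 mm thick, with a 14 mm wide thumb tab reaching 46 mm from the hinge. Starts ajar at 0.45 to 0.85, rising from the hinge in the direction of the row. The stiff hinge (0.015 N m, no spring, no click) stays where it is left; pressing it shut at the tab takes under 1 N.
- lid1 (a joint): hinge angle of lid 1 (rad): 0 shut, grows as it opens. White disc 36 mm across, 3 mm thick, with a 14 mm wide thumb tab reaching 46 mm from the hinge. Starts ajar at 0.45 to 0.85, rising from the hinge in the direction of the row. The stiff hinge (0.015 N m, no spring, no click) stays where it is left; pressing it shut at the tab takes under 1 N.
- lid2 (a joint): hinge angle of lid 2 (rad): 0 shut, grows as it opens. White disc 36 mm across, 3 mm thick, with a 14 mm wide thumb tab reaching 46 mm from the hinge. Starts ajar at 0.45 to 0.85, rising from the hinge in the direction of the row. The stiff hinge (0.015 N m, no spring, no click) stays where it is left; pressing it shut at the tab takes under 1 N.
- lid3 (a joint): hinge angle of lid 3 (rad): 0 shut, grows as it opens. White disc 36 mm across, 3 mm thick, with a 14 mm wide thumb tab reaching 46 mm from the hinge. Starts ajar at 0.45 to 0.85, rising from the hinge in the direction of the row. The stiff hinge (0.015 N m, no spring, no click) stays where it is left; pressing it shut at the tab takes under 1 N.
- jar: loose brown jar with a black cap, 52 mm across, 68 mm tall, bystander; origin: centre of its underside
- post: loose steel post, 13 mm thick and 63 mm tall on a 32 mm foot, bystander; origin: centre of its underside
- beaker: loose white cup, 48 mm across at the rim, 50 mm tall, bystander; origin: centre of its underside

How it is judged:
By the outcome, as a careful person would: the job done as asked, in the order asked, and still so for the second after the job is handed in, with the robot touching nothing.
It also fails if it takes over 43 s, if anything falls off the work surface, if the arm or the gripper's body presses on something with over 40 N, if the wrist force passes 120 N, or if a joint passes its speed limit or range.

## Working session

There is one attempt and no reset: what is moved stays moved. The work goes in short steps, Python scripts to look and compute and a tool call to move; the robot and the scene stay as the last step left them, time stands still between calls to the robot, and variables do not carry over. Pictures are saved under pics/ and viewed, at most 10 in all, crops included, and the job is handed in when it is done.

Besides the shell and the picture viewer there is one more tool, called after ">>>" as name(argument=value, ...) on one line, values as JSON. send_rows: Moves the arm, as the interface text tells. Its arguments: {"type":"object","properties":{"steps":{"type":"array","items":{"type":"object","properties":{"x":{"type":"number","minimum":-1,"maximum":1},"y":{"type":"number","minimum":-1,"maximum":1},"z":{"type":"number","minimum":-1,"maximum":1},"wx":{"type":"number","minimum":-1,"maximum":1},"wy":{"type":"number","minimum":-1,"maximum":1},"wz":{"type":"number","minimum":-1,"maximum":1},"grip":{"type":"number"}}}}},"required":["steps"]}

```bash
mkdir -p pics
python3 - <<'E'
from rig import *
import cv2,numpy as np
s=get_state();print(s)
for c in("scene","side"):
    p=snapshot(c);cv2.imwrite(f"pics/{c}0.png",p["image"][:,:,::-1]);np.savez(f"{c}0.npz",**p)
    print(c,p["camera_matrix"],p["origin"],p["orientation"])
    for n in["rack","mouth0","mouth1","mouth2","mouth3","tab0","tab1","tab2","tab3","jar","post","beaker"]:
        print(n,[(np.round(d["location"],3).tolist(),round(d["conf"],2)) for d in recognise(c,n)[:5]])
E
```

```text
{'clock': 0.0, 'qpos': array([ 6.05173373e+01,  1.48596421e+01,  8.80078560e+01,  1.64294275e-04,
        7.72338916e+01, -1.16211206e+01]), 'joint_velocities': array([-0.04197727,  0.00311992, -0.08283625,  0.05804534,  0.02666409,
        0.0351475 ]), 'joint_efforts': array([ 4.57278793e-04, -4.37322521e+01, -2.84000337e+01,  7.17713661e-02,
        4.15700139e-02, -2.10971411e-04]), 'eef_pos': array([0.16843597, 0.52305185, 0.22883665]), 'tcp_rot': array([-1.79900721e+02, -2.05807188e-02,  1.62138404e+02]), 'contact_force': array([-0.07098686, -0.4485862 , -0.6044983 ]), 'torque': array([ 0.02662861, -0.00758054,  0.03877337]), 'finger_force': 0.0, 'gripper_width': 1.0016903646373718}
scene [[500.29253914   0.         322.90816306]
 [  0.         500.29253914 248.68049471]
 [  0.           0.           1.        ]] [1.02701552 0.14726346 0.64504816] [-139.945557     -0.62826015  101.44179656]
rack [([0.605, -0.052, 0.036], 0.66)]
mouth0 [([0.484, -0.096, 0.068], 0.97), ([0.594, -0.05, 0.067], 0.96), ([0.546, -0.085, 0.072], 0.96)]
mouth1 [([0.484, -0.096, 0.068], 0.97), ([0.594, 
[... 1521 characters left out ...]
([0.586, -0.044, 0.06], 0.64), ([0.542, -0.088, 0.078], 0.56)]
tab0 [([0.48, -0.099, 0.068], 0.7), ([0.616, 0.001, 0.071], 0.69), ([0.588, -0.047, 0.071], 0.58), ([0.545, -0.084, 0.076], 0.52)]
tab1 [([0.48, -0.099, 0.068], 0.7), ([0.616, 0.001, 0.071], 0.69), ([0.588, -0.047, 0.071], 0.58), ([0.545, -0.084, 0.076], 0.52)]
tab2 [([0.48, -0.099, 0.068], 0.7), ([0.616, 0.001, 0.071], 0.69), ([0.588, -0.047, 0.071], 0.58), ([0.545, -0.084, 0.076], 0.52)]
tab3 [([0.48, -0.099, 0.068], 0.7), ([0.616, 0.001, 0.071], 0.69), ([0.588, -0.047, 0.071], 0.58), ([0.545, -0.084, 0.076], 0.52)]
jar [([0.501, 0.078, 0.046], 0.97)]
post []
beaker [([0.697, -0.07, 0.032], 0.9), ([0.586, -0.051, 0.068], 0.43)]
```

View pics/scene0.png

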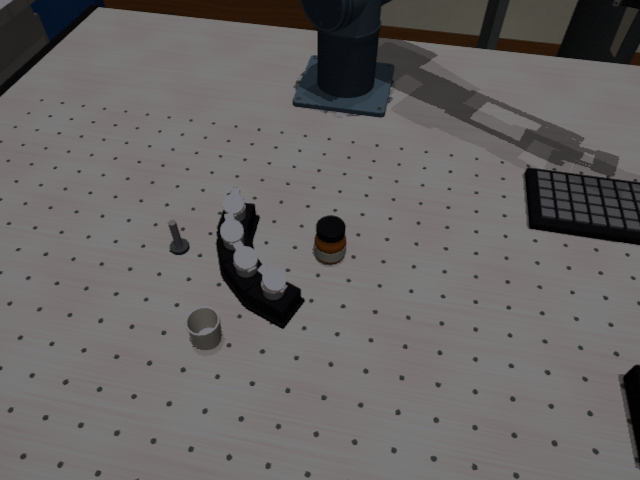

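View pics/side0.png

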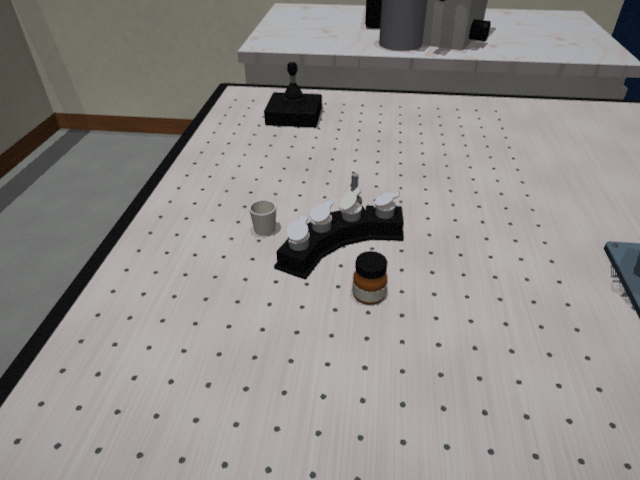

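The rack's arc runs from about (272,285) px, nearest the scene camera, to (234,205) px. It bows away from the jar, so vial 0 should be the (0.62, 0.00) end. Next I'll fit the rack pose from depth.

```bash
cat > h.py <<'E'
import numpy as np
from scipy.spatial.transform import Rotation as R
from scipy.optimize import minimize
def cloud(p):
    d=p["depth"];K=p["camera_matrix"];v,u=np.mgrid[:480,:640]
    c=np.stack([(u-K[0,2])/K[0,0]*d,(v-K[1,2])/K[1,1]*d,d],-1)
    w=c@R.from_euler("xyz",p["orientation"],degrees=True).as_matrix().T+p["origin"]
    return w,d>0
E
python3 - <<'E'
from h import *
P=[];W=[]
for c in("scene","side"):
    p=np.load(c+"0.npz");w,ok=cloud(p);im=p["image"].astype(int)
    box=ok&(w[...,0]>.42)&(w[...,0]<.70)&(w[...,1]>-.17)&(w[...,1]<.06)
    dark=box&(im.max(-1)<45)&(w[...,2]>.031)&(w[...,2]<.045)&(np.hypot(w[...,0]-.508,w[...,1]-.07)>.04)
    wh=box&(im.min(-1)>90)&(w[...,2]>.05)&(w[...,2]<.11)
    a=w[dark];b=w[wh];print(c,len(a),np.median(a[:,2]),a.min(0),a.max(0),len(b),b.min(0),b.max(0))
    P.append(a);W.append(b)
    # table check
    t=box&(im.min(-1)>120)&(abs(w[...,2])<.01);print("table z",np.median(w[...,2][t]))
for A in P+[np.vstack(P)]:
  A=A[:,:2]
  best=None
  for hw in(.02,.025,.03):
   for y0 in np.radians([-130,-143,-155]):
    def cost(q):
      c,s=np.cos(q[2]),np.sin(q[2]);L=(A-q[:2])@np.array([[c,-s],[s,c]])
      r=np.hypot(L[:,0],L[:,1]+.142);th=np.arctan2(L[:,0],L[:,1]+.142)
      return np.mean(np.maximum(0,abs(r-.156)-hw)**2)+np.mean(.156**2*np.maximum(0,abs(th)-.72)**2)+1e-3*np.mean(r-.156)**2
    o=minimize(cost,[.565,-.055,y0],method="Nelder-Mead",options=dict(xatol=1e-6,fatol=1e-14,maxiter=4000))
    c,s=np.cos(o.x[2]),np.sin(o.x[2]);L=(A-o.x[:2])@np.array([[c,-s],[s,c]])
    r=np.hypot(L[:,0],L[:,1]+.142);th=np.arctan2(L[:,0],L[:,1]+.142)
    print(hw,o.x[:2].round(4),np.degrees(o.x[2]).round(1),o.fun,np.percentile(r,[1,50,99]).round(3),np.percentile(th,[1,50,99]).round(3))
E
```

```text
scene 2000 0.03883606375969506 [ 0.45122697 -0.1290653   0.0310315 ] [0.69995263 0.0338006  0.04497499] 1962 [ 0.46124117 -0.12228534  0.05000237] [0.699499   0.04012035 0.09402607]
table z 0.0011041372446788378
side 1612 0.036546508257735255 [ 0.45094254 -0.12743516  0.03100256] [0.6509623  0.03785227 0.0449653 ] 1549 [ 0.46027804 -0.11979885  0.05003895] [0.6812571  0.05725633 0.09108411]
table z -0.0011141729638440845
0.02 [ 0.5657 -0.0604] -143.4 2.5949391695791082e-05 [0.13  0.166 0.182] [-0.764 -0.275  0.796]
0.02 [ 0.5657 -0.0604] -143.4 2.5949391695924185e-05 [0.13  0.166 0.182] [-0.764 -0.275  0.796]
0.02 [ 0.5657 -0.0604] -143.4 2.5949391696197177e-05 [0.13  0.166 0.182] [-0.764 -0.275  0.796]
0.025 [ 0.566  -0.0579] -145.6 1.9574363804531903e-05 [0.127 0.165 0.186] [-0.757 -0.267  0.783]
0.025 [ 0.566  -0.0579] -145.6 1.957436380494127e-05 [0.127 0.165 0.186] [-0.757 -0.267  0.783]
0.025 [ 0.566  -0.0579] -145.6 1.957436380464276e-05 [0.127 0.165 0.186] [-0.757 -0.267  0.783]
0.03 [ 0.5673 -0.0557] -148.3 1.479865439637055e-05 [0.122 0.163 0.192] [-0.749 -0.259  0.773]
0.0
[... 1211 characters left out ...]
185] [-0.769 -0.21   0.786]
0.02 [ 0.5617 -0.0582] -143.5 2.398514218185713e-05 [0.129 0.158 0.185] [-0.769 -0.21   0.786]
0.025 [ 0.5612 -0.0565] -144.3 1.4997384935278143e-05 [0.129 0.159 0.187] [-0.762 -0.207  0.776]
0.025 [ 0.5612 -0.0565] -144.3 1.499738493508802e-05 [0.129 0.159 0.187] [-0.762 -0.207  0.776]
0.025 [ 0.5612 -0.0565] -144.3 1.4997384935329614e-05 [0.129 0.159 0.187] [-0.762 -0.207  0.776]
0.03 [ 0.5621 -0.0537] -146.8 1.1072015444218405e-05 [0.125 0.159 0.192] [-0.753 -0.195  0.763]
0.03 [ 0.5621 -0.0537] -146.8 1.1072015444659759e-05 [0.125 0.159 0.192] [-0.753 -0.195  0.763]
0.03 [ 0.5621 -0.0537] -146.8 1.1072015444605005e-05 [0.125 0.159 0.192] [-0.753 -0.195  0.763]
```

>>> send_rows(steps=[{"x": 0.09, "y": -0.12, "z": 0.03, "wz": -0.07, "grip": 0}, {"x": 0.17, "y": -0.24, "z": 0.06, "wz": -0.14, "grip": 0}, {"x": 0.25, "y": -0.36, "z": 0.09, "wz": -0.21, "grip": 0}, {"x": 0.33, "y": -0.48, "z": 0.12, "wz": -0.28, "grip": 0}, {"x": 0.41, "y": -0.6, "z": 0.15, "wz": -0.35, "grip": 0}, {"x": 0.5, "y": -0.72, "z": 0.18, "wz": -0.42, "grip": 0}, {"x": 0.58, "y": -0.84, "z": 0.21, "wz": -0.49, "grip": 0}, {"x": 0.66, "y": -0.96, "z": 0.24, "wz": -0.51, "grip": 0}])

```text
invalid input
```

>>> send_rows(steps=[{"x": 0.08, "y": -0.12, "z": 0, "wz": -0.07, "grip": 0}, {"x": 0.16, "y": -0.24, "z": 0, "wz": -0.14, "grip": 0}, {"x": 0.25, "y": -0.36, "z": 0, "wz": -0.21, "grip": 0}, {"x": 0.33, "y": -0.48, "z": 0, "wz": -0.28, "grip": 0}, {"x": 0.41, "y": -0.6, "z": 0, "wz": -0.35, "grip": 0}, {"x": 0.5, "y": -0.72, "z": 0, "wz": -0.42, "grip": 0}, {"x": 0.58, "y": -0.84, "z": 0, "wz": -0.49, "grip": 0}, {"x": 0.65, "y": -0.96, "z": 0, "wz": -0.5, "grip": 0}, {"x": 0.65, "y": -0.96, "z": 0, "wz": -0.5, "grip": 0}, {"x": 0.65, "y": -0.96, "z": 0, "wz": -0.5, "grip": 0}])

```text
invalid input
```

Run:
```python
from rig import *
import cv2,numpy as np
s=get_state();p=snapshot("wrist");np.savez("wrist1.npz",pos=s["eef_pos"],rot=s["tcp_rot"],**p)
cv2.imwrite("pics/wrist1.png",p["image"][:,:,::-1])
print(s["clock"],s["eef_pos"],s["tcp_rot"],s["qpos"],s["contact_force"],s["gripper_width"]);print(p["camera_matrix"],p["hand_eye"])
for n in["rack","mouth0","tab0","jar","post","beaker"]:
    print(n,[(np.round(d["location"],4).tolist(),round(d["conf"],2)) for d in recognise("wrist",n)[:6]])
```

```text
1.3 [0.1687094  0.52350118 0.22965623] [-1.79999709e+02 -1.44575391e-03  1.62132869e+02] [ 6.05147513e+01  1.48175346e+01  8.79473911e+01  1.39187478e-03
  7.72356508e+01 -1.16184249e+01] [0.59645277 0.44666187 0.89720524] 1.0016401326411746
[[371.64829954   0.         318.30715145]
 [  0.         371.64829954 243.23275019]
 [  0.           0.           1.        ]] [[ 6.34564597e-04 -9.58598481e-01 -2.84760514e-01  7.92597367e-02]
 [ 9.99999798e-01  5.97579245e-04  2.16764297e-04 -1.11133284e-04]
 [-3.76229524e-05 -2.84760594e-01  9.58598666e-01 -1.56146628e-01]
 [ 0.00000000e+00  0.00000000e+00  0.00000000e+00  1.00000000e+00]]
rack []
mouth0 []
tab0 []
jar []
post []
beaker []
```

View pics/wrist1.png

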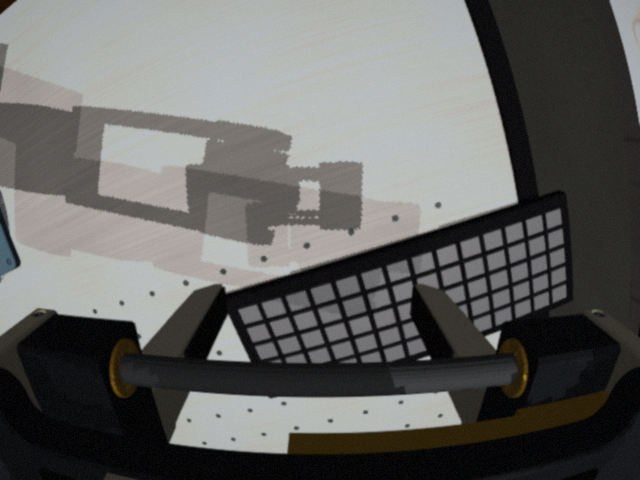

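Both calls were refused, so the arm hasn't moved. The picture shows only the empty table with a keypad. I'll resend with every key filled in.

>>> send_rows(steps=[{"x": 0.09, "y": -0.12, "z": 0.04, "wx": 0.0, "wy": 0.0, "wz": -0.07, "grip": 0.0}, {"x": 0.18, "y": -0.24, "z": 0.08, "wx": 0.0, "wy": 0.0, "wz": -0.14, "grip": 0.0}, {"x": 0.27, "y": -0.36, "z": 0.12, "wx": 0.0, "wy": 0.0, "wz": -0.21, "grip": 0.0}, {"x": 0.36, "y": -0.48, "z": 0.16, "wx": 0.0, "wy": 0.0, "wz": -0.28, "grip": 0.0}, {"x": 0.45, "y": -0.6, "z": 0.2, "wx": 0.0, "wy": 0.0, "wz": -0.35, "grip": 0.0}, {"x": 0.54, "y": -0.72, "z": 0.24, "wx": 0.0, "wy": 0.0, "wz": -0.42, "grip": 0.0}, {"x": 0.63, "y": -0.84, "z": 0.28, "wx": 0.0, "wy": 0.0, "wz": -0.49, "grip": 0.0}, {"x": 0.7, "y": -0.96, "z": 0.33, "wx": 0.0, "wy": 0.0, "wz": -0.56, "grip": 0.0}])

```text
clock: 2.32
eef_pos: [0.3603, 0.2631, 0.3179]
tcp_rot: [180.0, -0.0, 111.4]
contact_force: [1.0, 0.5, -0.4]
gripper_width: 0.475
finger_force: 0.0
```

>>> send_rows(steps=[{"x": 0.05, "y": -0.13, "z": 0.0, "wx": 0.0, "wy": 0.0, "wz": -0.07, "grip": 0.0}, {"x": 0.1, "y": -0.26, "z": 0.0, "wx": 0.0, "wy": 0.0, "wz": -0.14, "grip": 0.0}, {"x": 0.15, "y": -0.39, "z": 0.0, "wx": 0.0, "wy": 0.0, "wz": -0.21, "grip": 0.0}, {"x": 0.2, "y": -0.52, "z": 0.0, "wx": 0.0, "wy": 0.0, "wz": -0.28, "grip": 0.0}, {"x": 0.25, "y": -0.65, "z": 0.0, "wx": 0.0, "wy": 0.0, "wz": -0.35, "grip": 0.0}, {"x": 0.3, "y": -0.78, "z": 0.0, "wx": 0.0, "wy": 0.0, "wz": -0.42, "grip": 0.0}, {"x": 0.35, "y": -0.9, "z": 0.0, "wx": 0.0, "wy": 0.0, "wz": -0.49, "grip": 0.0}, {"x": 0.37, "y": -1.0, "z": 0.0, "wx": 0.0, "wy": 0.0, "wz": -0.56, "grip": 0.0}, {"x": 0.37, "y": -1.0, "z": 0.0, "wx": 0.0, "wy": 0.0, "wz": -0.63, "grip": 0.0}, {"x": 0.37, "y": -1.0, "z": 0.0, "wx": 0.0, "wy": 0.0, "wz": -0.7, "grip": 0.0}, {"x": 0.37, "y": -1.0, "z": 0.0, "wx": 0.0, "wy": 0.0, "wz": -0.78, "grip": 0.0}, {"x": 0.37, "y": -1.0, "z": 0.0, "wx": 0.0, "wy": 0.0, "wz": -0.8, "grip": 0.0}])

```text
clock: 3.32
eef_pos: [0.4705, -0.0357, 0.3174]
tcp_rot: [-180.0, 0.0, 39.3]
contact_force: [-0.0, 1.0, -0.1]
gripper_width: 0.008
finger_force: 0.0
```

>>> send_rows(steps=[{"x": 0.0, "y": -0.12, "z": 0.0, "wx": 0.0, "wy": 0.0, "wz": 0.0, "grip": 0.0}, {"x": 0.0, "y": -0.2, "z": 0.0, "wx": 0.0, "wy": 0.0, "wz": 0.0, "grip": 0.0}, {"x": 0.0, "y": -0.2, "z": 0.0, "wx": 0.0, "wy": 0.0, "wz": 0.0, "grip": 0.0}, {"x": 0.0, "y": -0.2, "z": 0.0, "wx": 0.0, "wy": 0.0, "wz": 0.0, "grip": 0.0}])

```text
clock: 3.65
eef_pos: [0.4704, -0.096, 0.3173]
tcp_rot: [-180.0, -0.0, 39.6]
contact_force: [0.2, 0.2, 0.5]
gripper_width: 0.01
finger_force: 0.0
```

Run:
```python
from rig import *
import cv2,numpy as np
s=get_state();p=snapshot("wrist");np.savez("wrist2.npz",pos=s["eef_pos"],rot=s["tcp_rot"],**p)
cv2.imwrite("pics/wrist2.png",p["image"][:,:,::-1])
print(s["clock"],s["eef_pos"],s["tcp_rot"],s["qpos"],s["contact_force"],s["gripper_width"])
for n in["rack","mouth0","tab0","jar","post","beaker"]:
    print(n,[(np.round(d["location"],4).tolist(),round(d["conf"],2)) for d in recognise("wrist",n)[:6]])
```

```text
3.65 [ 0.47044937 -0.09600648  0.31732257] [-1.79970884e+02 -1.74619572e-03  3.95933708e+01] [-2.48869709e+01  4.81881017e+00  8.79945230e+01  1.41364340e-02
  8.72121902e+01  2.55189672e+01] [0.17770671 0.17285695 0.53795504] 0.00996361964712429
rack [([0.5645, -0.0704, 0.0401], 0.92)]
mouth0 [([0.5863, -0.0503, 0.0698], 0.92), ([0.4828, -0.1069, 0.0684], 0.83), ([0.5415, -0.0857, 0.0751], 0.7), ([0.6174, -0.0046, 0.0679], 0.64), ([0.6185, -0.0013, 0.0696], 0.15)]
tab0 [([0.5409, -0.0885, 0.0792], 0.82), ([0.6207, -0.0014, 0.0664], 0.76), ([0.4842, -0.1069, 0.0694], 0.75), ([0.5918, -0.0502, 0.0709], 0.57)]
jar [([0.5034, 0.0521, 0.0676], 0.61)]
post [([0.5428, -0.1816, 0.005], 0.59)]
beaker [([0.6985, -0.0825, 0.0263], 0.6)]
```

View pics/wrist2.png

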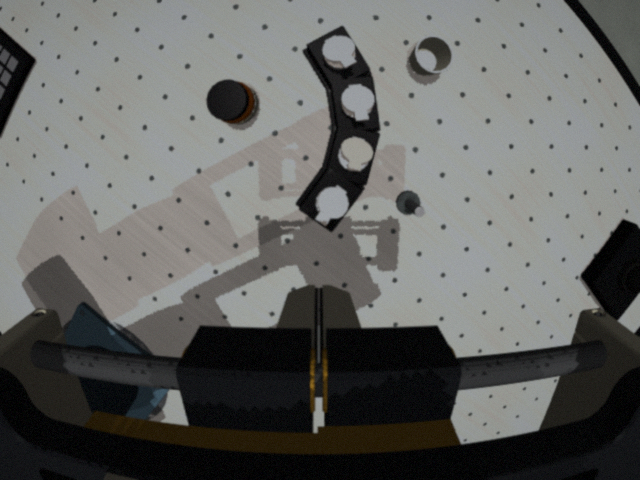

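Wrist view: rack clear, with vial 0 at about (340,50) px and vial 3 at about (332,205) px. The tabs point towards the vial 3 end. Post at (408,203), cup at (430,58), jar at (232,102).

```bash
cat >> h.py <<'E'
def wcloud(p):
    d=p["depth"];K=p["camera_matrix"];v,u=np.mgrid[:480,:640]
    a=(u-K[0,2])/K[0,0];b=(v-K[1,2])/K[1,1];t=np.hypot(a,b)+1e-9
    k=np.tan(t)/t*d;c=np.stack([a*k,b*k,d],-1)
    H=p["hand_eye"];w=(c@H[:3,:3].T+H[:3,3])@R.from_euler("xyz",p["rot"],degrees=True).as_matrix().T+p["pos"]
    return w,(d>0)&(t<1.3)
E
python3 - <<'E'
from h import *
import cv2
p=np.load("wrist2.npz");w,ok=wcloud(p);im=p["image"].astype(int)
box=ok&(w[...,0]>.42)&(w[...,0]<.70)&(w[...,1]>-.17)&(w[...,1]<.06)&(np.hypot(w[...,0]-.503,w[...,1]-.06)>.045)&(np.hypot(w[...,0]-.695,w[...,1]+.08)>.035)&(np.hypot(w[...,0]-.543,w[...,1]+.184)>.035)
print("table",np.median(w[...,2][box&(im.min(-1)>110)&(w[...,2]<.012)]))
dark=box&(im.max(-1)<70)&(w[...,2]>.028)&(w[...,2]<.048)
wh=box&(im.min(-1)>90)&(w[...,2]>.05)
A=w[dark];print(len(A),np.median(A[:,2]))
# rasterise solid (rack top + lids) at 1mm
allp=np.vstack([A])[:,:2]
hull=None
g=np.zeros((320,320),np.uint8);ij=np.round((allp-[.42,-.2])*1000).astype(int);g[ij[:,1],ij[:,0]]=255
g=cv2.morphologyEx(g,cv2.MORPH_CLOSE,np.ones((9,9)))
cs,_=cv2.findContours(g,cv2.RETR_EXTERNAL,cv2.CHAIN_APPROX_NONE);c=max(cs,key=cv2.contourArea)
m=np.zeros_like(g);cv2.drawContours(m,[c],-1,255,-1)
yy,xx=np.nonzero(m);B=np.stack([xx,yy],1)*.001+[.42,-.2]
print("area",len(B),(cv2.approxPolyDP(c,5,True)[:,0]*.001+[.42,-.2]).round(3).tolist())
yy,xx=np.mgrid[:320,:320];G=np.stack([xx,yy],-1)*.001+[.42,-.2];M=m>0
def loc(X,q):
    cc,s=np.cos(q[2]),np.sin(q[2]);return (X-q[:2])@np.array([[cc,-s],[s,cc]])
def cost(q):
    L=loc(G,q);r=np.hypot(L[...,0],L[...,1]+.142);th=np.arctan2(L[...,0],L[...,1]+.142)
    e=np.minimum(q[3]-abs(r-.156),.156*(q[4]-abs(th)));f=1/(1+np.exp(-np.clip(e/.001,-50,50)))
    return ((f-M)**2).mean()
for q0 in([.562,-.057,-2.5,.024,.75],[.557,-.06,-2.45,.022,.72]):
    o=minimize(cost,q0,method="Nelder-Mead",options=dict(maxiter=3000,xatol=1e-5,fatol=1e-9,initial_simplex=np.array(q0)+np.vstack([np.zeros(5),np.diag([.005,.005,.05,.003,.04])])))
    print(o.x,np.degrees(o.x[2]),o.fun)
q=o.x
L=loc(w[wh][:,:2],q);z=w[wh][:,2];r=np.hypot(L[:,0],L[:,1]+.142);th=np.arctan2(L[:,0],L[:,1]+.142)
for i in range(4):
    t0=-.5775+.385*i;k=(abs(th-t0-.03)<.19)&(abs(r-.156)<.03);s=(th[k]-t0)*.156
    top=k.copy()
    pf=np.polyfit(s,z[k],1)
    print(i,k.sum(),"r",np.percentile(r[k],[2,50,98]).round(4),"s",np.percentile(s,[2,50,98]).round(4),"z",np.percentile(z[k],[2,50,98]).round(4),"slope ang",np.arctan(pf[0]).round(2))
    sg=-1
E
```

```text
table 0.0011282687886370324
4702 0.0390392238164341
area 7986 [[0.452, -0.128], [0.451, -0.081], [0.5, -0.079], [0.552, -0.057], [0.588, -0.016], [0.605, 0.033], [0.651, 0.019], [0.646, 0.005], [0.631, 0.022], [0.615, 0.02], [0.605, 0.007], [0.603, -0.007], [0.617, -0.02], [0.642, -0.011], [0.615, -0.06], [0.603, -0.033], [0.586, -0.033], [0.574, -0.044], [0.58, -0.075], [0.607, -0.068], [0.585, -0.093], [0.525, -0.124], [0.489, -0.128], [0.503, -0.113], [0.503, -0.099], [0.489, -0.089], [0.473, -0.089], [0.453, -0.104], [0.453, -0.119], [0.476, -0.129]]
[ 0.55737896 -0.062996   -2.50032639  0.02468564  0.77879963] -143.25814946639642 0.04372973259194923
[ 0.55737855 -0.06299692 -2.50033295  0.02468578  0.77880173] -143.25852553940217 0.043729732338265756
0 847 r [0.1403 0.1553 0.1717] s [-0.0186 -0.0001  0.0188] z [0.0584 0.0711 0.0825] slope ang 0.36
1 877 r [0.1403 0.1557 0.1711] s [-0.0188 -0.0009  0.0185] z [0.0586 0.0716 0.0825] slope ang 0.4
2 934 r [0.1396 0.1552 0.1754] s [-0.0194 -0.0024  0.0262] z [0.0582 0.0759 0.4077] slope ang 1.35
3 956 r [0.1332 0.1548 0.1711] s [-0.0197 -0.0016  0.0185] z [0.0588 0.0713 0.4074] slope ang 0.69
```

```bash
cat > plan.py <<'E'
from h import *
q=np.array([.5574,-.0630,-2.5003])
def pose(i,s,tipz):
    th=-.5775+.385*i+s/.156
    l=np.array([.156*np.sin(th),-.142+.156*np.cos(th)]);c,n=np.cos(q[2]),np.sin(q[2])
    return np.array([*(q[:2]+np.array([[c,-n],[n,c]])@l),tipz+.011,np.degrees(q[2]-th)+180])
def corner(a,rho): # TCP s, tip z
    return rho*np.cos(a)-.003*np.sin(a)-.019-.0075, .058+rho*np.sin(a)+.003*np.cos(a)
def lidpath(i,hp=.0005):
    P=[]
    for f in np.linspace(0,1,10):
        s,z=corner(.85*(1-f),.016+.022*f);P.append(pose(i,s,z-hp*f))
    for s in(.015,.019): P.append(pose(i,s,.061-hp))
    return P
def rel(P,b):
    for p in P: d=(p-b)/[.3,.3,.3,90];print(*(f"{v:.3f}" for v in d))
def hover(i): return pose(i,corner(.85,.016)[0],.092)
E
python3 - <<'E'
from plan import *
from rig import get_state
s=get_state();b=np.array([*s["eef_pos"],s["tcp_rot"][2]])
print("hover0",hover(0));rel([hover(0)],b)
for i in range(4):
    print("lid",i);rel(lidpath(i),hover(i))
    if i<3: print("next");e=lidpath(i)[-1];rel([pose(i,.02,.08),pose(i,.026,.092),hover(i+1)],e)
E
```

```text
hover0 [6.24149702e-01 1.44075247e-02 1.03000000e-01 7.65140198e+01]
0.512 0.363 -0.715 0.408
lid 0
0.000 0.000 -0.067 0.000
-0.002 -0.010 -0.064 -0.012
-0.005 -0.020 -0.063 -0.026
-0.009 -0.031 -0.064 -0.040
-0.012 -0.043 -0.066 -0.054
-0.016 -0.054 -0.070 -0.069
-0.020 -0.065 -0.076 -0.083
-0.024 -0.075 -0.084 -0.097
-0.028 -0.085 -0.094 -0.109
-0.032 -0.093 -0.105 -0.121
-0.037 -0.104 -0.105 -0.135
-0.043 -0.116 -0.105 -0.152
next
-0.002 -0.003 0.065 -0.004
-0.011 -0.021 0.105 -0.029
-0.040 -0.065 0.105 -0.093
lid 1
0.000 0.000 -0.067 0.000
-0.006 -0.008 -0.064 -0.012
-0.013 -0.017 -0.063 -0.026
-0.020 -0.026 -0.064 -0.040
-0.027 -0.035 -0.066 -0.054
-0.035 -0.044 -0.070 -0.069
-0.043 -0.052 -0.076 -0.083
-0.051 -0.060 -0.084 -0.097
-0.058 -0.068 -0.094 -0.109
-0.065 -0.075 -0.105 -0.121
-0.073 -0.083 -0.105 -0.135
-0.083 -0.091 -0.105 -0.152
next
-0.003 -0.002 0.065 -0.004
-0.018 -0.015 0.105 -0.029
-0.061 -0.045 0.105 -0.093
lid 2
0.000 0.000 -0.067 0.000
-0.009 -0.005 -0.064 -0.012
-0.018 -0.011 -0.063 -0.026
-0.028 -0.017 -0.064 -0.040
-0.038 -0.022 -0.066 -0.054
-0.049 -0.027 -0.070 -0.069
-0.059 -0.032 -0.076 -0.083
-0.070 -0.037 -0.084 -0.097
-0.079 -0.041 -0.094 -0.109
-0.088 -0.045 -0.105 -0.121
-0.099 -0.049 -0.105 -0.135
-0.112 -0.053 -0.105 -0.152
next
-0.003 -0.001 0.065 -0.004
-0.022 -0.007 0.105 -0.029
-0.074 -0.019 0.105 -0.093
lid 3
0.000 0.000 -0.067 0.000
-0.010 -0.002 -0.064 -0.012
-0.021 -0.003 -0.063 -0.026
-0.032 -0.005 -0.064 -0.040
-0.044 -0.006 -0.066 -0.054
-0.056 -0.007 -0.070 -0.069
-0.067 -0.008 -0.076 -0.083
-0.078 -0.008 -0.084 -0.097
-0.089 -0.008 -0.094 -0.109
-0.098 -0.008 -0.105 -0.121
-0.110 -0.008 -0.105 -0.135
-0.123 -0.008 -0.105 -0.152
```

>>> send_rows(steps=[{"x": 0.1, "y": 0.07, "z": -0.05, "wx": 0.0, "wy": 0.0, "wz": 0.07, "grip": 0.0}, {"x": 0.2, "y": 0.14, "z": -0.1, "wx": 0.0, "wy": 0.0, "wz": 0.14, "grip": 0.0}, {"x": 0.3, "y": 0.21, "z": -0.15, "wx": 0.0, "wy": 0.0, "wz": 0.21, "grip": 0.0}, {"x": 0.4, "y": 0.29, "z": -0.2, "wx": 0.0, "wy": 0.0, "wz": 0.28, "grip": 0.0}, {"x": 0.5, "y": 0.36, "z": -0.25, "wx": 0.0, "wy": 0.0, "wz": 0.35, "grip": 0.0}, {"x": 0.512, "y": 0.363, "z": -0.35, "wx": 0.0, "wy": 0.0, "wz": 0.408, "grip": 0.0}, {"x": 0.512, "y": 0.363, "z": -0.45, "wx": 0.0, "wy": 0.0, "wz": 0.408, "grip": 0.0}, {"x": 0.512, "y": 0.363, "z": -0.55, "wx": 0.0, "wy": 0.0, "wz": 0.408, "grip": 0.0}, {"x": 0.512, "y": 0.363, "z": -0.65, "wx": 0.0, "wy": 0.0, "wz": 0.408, "grip": 0.0}, {"x": 0.512, "y": 0.363, "z": -0.715, "wx": 0.0, "wy": 0.0, "wz": 0.408, "grip": 0.0}, {"x": 0.512, "y": 0.363, "z": -0.715, "wx": 0.0, "wy": 0.0, "wz": 0.408, "grip": 0.0}, {"x": 0.512, "y": 0.363, "z": -0.715, "wx": 0.0, "wy": 0.0, "wz": 0.408, "grip": 0.0}])

```text
clock: 5.0
eef_pos: [0.6234, 0.0143, 0.1021]
tcp_rot: [-179.8, 0.0, 76.5]
contact_force: [1.0, 0.8, 0.1]
gripper_width: 0.005
finger_force: 0.0
```

Run:
```python
from rig import *
import cv2,numpy as np
a=[snapshot(c)["image"] for c in("scene","side")]
a=[cv2.resize(a[0][150:350,150:350],(400,400)),cv2.resize(a[1][120:320,230:430],(400,400))]
cv2.imwrite("pics/hover.png",np.hstack(a)[:,:,::-1]);s=get_state();print(s["eef_pos"],s["tcp_rot"],s["contact_force"])
```

```text
[0.62534622 0.01381502 0.10477518] [ 1.79838582e+02 -1.68217348e-02  7.64739083e+01] [ 0.7054867   0.67080234 -0.02540731]
```

View pics/hover.png

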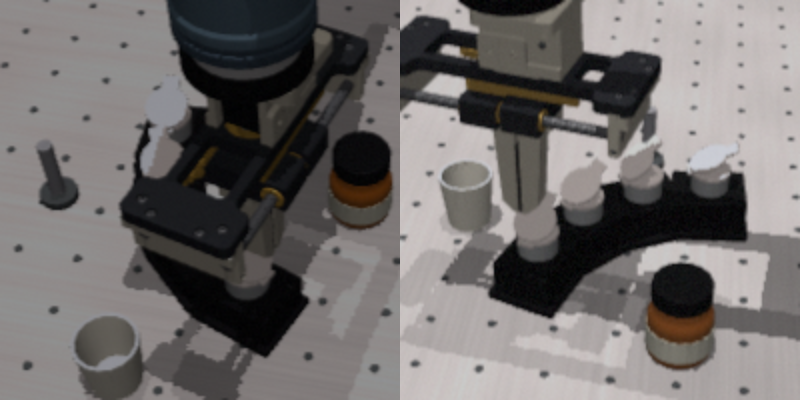

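Run:
```python
from plan import *
for c,o,k in(("side",(230,120),400),("scene",(150,150),0)):
    p=np.load(c+"0.npz");Rm=R.from_euler("xyz",p["orientation"],degrees=True).as_matrix();K=p["camera_matrix"]
    def pr(n,X):
        x=K@((np.array(X)-p["origin"])@Rm);u=x[:2]/x[2];print(c,n,((u-o)*2+[k,0]).round())
    pr("tip",[.6248,.0140,.093])
    pr("lead edge",[*pose(0,corner(.85,.016)[0]+.0075,0)[:2],.093])
    for i in(0,1):
        pr("hinge",[*pose(i,-.019,0)[:2],.058]);pr("mouth",[*pose(i,0,0)[:2],.061])
        for a in(0.,.45,.65,.85): pr(f"tab{i} {a}",[*pose(i,-.019+.046*np.cos(a)-.003*np.sin(a),0)[:2],.058+.046*np.sin(a)+.003*np.cos(a)])
```

```text
side tip [524. 204.]
side lead edge [529. 199.]
side hinge [526. 241.]
side mouth [537. 224.]
side tab0 0.0 [555. 207.]
side tab0 0.45 [550. 190.]
side tab0 0.65 [546. 186.]
side tab0 0.85 [541. 184.]
side hinge [566. 202.]
side mouth [583. 189.]
side tab1 0.0 [608. 178.]
side tab1 0.45 [603. 161.]
side tab1 0.65 [597. 155.]
side tab1 0.85 [591. 152.]
scene tip [264. 245.]
scene lead edge [255. 240.]
scene hinge [268. 274.]
scene mouth [245. 262.]
scene tab0 0.0 [217. 244.]
scene tab0 0.45 [220. 231.]
scene tab0 0.65 [225. 228.]
scene tab0 0.85 [232. 227.]
scene hinge [205. 235.]
scene mouth [190. 218.]
scene tab1 0.0 [175. 194.]
scene tab1 0.45 [174. 182.]
scene tab1 0.65 [176. 180.]
scene tab1 0.85 [179. 181.]
```

>>> send_rows(steps=[{"x": 0.0, "y": 0.0, "z": -0.035, "wx": 0.0, "wy": 0.0, "wz": 0.0, "grip": 0.0}, {"x": 0.0, "y": 0.0, "z": -0.067, "wx": 0.0, "wy": 0.0, "wz": 0.0, "grip": 0.0}, {"x": -0.002, "y": -0.01, "z": -0.064, "wx": 0.0, "wy": 0.0, "wz": -0.012, "grip": 0.0}, {"x": -0.005, "y": -0.02, "z": -0.063, "wx": 0.0, "wy": 0.0, "wz": -0.026, "grip": 0.0}, {"x": -0.009, "y": -0.031, "z": -0.064, "wx": 0.0, "wy": 0.0, "wz": -0.04, "grip": 0.0}, {"x": -0.012, "y": -0.043, "z": -0.066, "wx": 0.0, "wy": 0.0, "wz": -0.054, "grip": 0.0}, {"x": -0.016, "y": -0.054, "z": -0.07, "wx": 0.0, "wy": 0.0, "wz": -0.069, "grip": 0.0}, {"x": -0.02, "y": -0.065, "z": -0.076, "wx": 0.0, "wy": 0.0, "wz": -0.083, "grip": 0.0}, {"x": -0.024, "y": -0.075, "z": -0.084, "wx": 0.0, "wy": 0.0, "wz": -0.097, "grip": 0.0}, {"x": -0.028, "y": -0.085, "z": -0.094, "wx": 0.0, "wy": 0.0, "wz": -0.109, "grip": 0.0}, {"x": -0.032, "y": -0.093, "z": -0.1, "wx": 0.0, "wy": 0.0, "wz": -0.121, "grip": 0.0}, {"x": -0.034, "y": -0.098, "z": -0.103, "wx": 0.0, "wy": 0.0, "wz": -0.128, "grip": 0.0}, {"x": -0.037, "y": -0.104, "z": -0.103, "wx": 0.0, "wy": 0.0, "wz": -0.135, "grip": 0.0}, {"x": -0.037, "y": -0.104, "z": -0.103, "wx": 0.0, "wy": 0.0, "wz": -0.135, "grip": 0.0}])

```text
clock: 6.27
eef_pos: [0.6131, -0.0177, 0.0723]
tcp_rot: [180.0, -0.0, 64.3]
contact_force: [0.3, 2.0, 2.3]
gripper_width: 0.006
finger_force: 1.1
```

Run:
```python
from rig import *
from plan import pose
s=[get_state()];print(s[0]["clock"],s[0]["eef_pos"],s[0]["tcp_rot"],s[0]["contact_force"]);print(pose(0,.015,.061))
```

```text
6.2667 [ 0.61313664 -0.0176678   0.07228764] [ 1.79972806e+02 -8.71762831e-03  6.42505074e+01] [0.29490468 1.96654439 2.26212139]
[ 6.13045618e-01 -1.68078123e-02  7.20000000e-02  6.43224656e+01]
```

>>> send_rows(steps=[{"x": -0.002, "y": -0.006, "z": -0.002, "wx": 0.0, "wy": 0.0, "wz": -0.007, "grip": 0.0}, {"x": -0.004, "y": -0.012, "z": -0.004, "wx": 0.0, "wy": 0.0, "wz": -0.014, "grip": 0.0}, {"x": -0.004, "y": -0.012, "z": -0.004, "wx": 0.0, "wy": 0.0, "wz": -0.014, "grip": 0.0}, {"x": -0.004, "y": -0.012, "z": -0.004, "wx": 0.0, "wy": 0.0, "wz": -0.014, "grip": 0.0}])

```text
clock: 6.6
eef_pos: [0.6128, -0.0201, 0.0721]
tcp_rot: [179.9, -0.1, 63.0]
contact_force: [-0.4, 4.1, 7.5]
gripper_width: 0.003
finger_force: 3.6
```

>>> send_rows(steps=[{"x": 0.0, "y": 0.0, "z": 0.04, "wx": 0.0, "wy": 0.0, "wz": 0.0, "grip": 0.0}, {"x": -0.002, "y": -0.003, "z": 0.08, "wx": 0.0, "wy": 0.0, "wz": -0.004, "grip": 0.0}, {"x": -0.011, "y": -0.021, "z": 0.107, "wx": 0.0, "wy": 0.0, "wz": -0.029, "grip": 0.0}, {"x": -0.026, "y": -0.043, "z": 0.107, "wx": 0.0, "wy": 0.0, "wz": -0.061, "grip": 0.0}, {"x": -0.04, "y": -0.065, "z": 0.107, "wx": 0.0, "wy": 0.0, "wz": -0.093, "grip": 0.0}, {"x": -0.04, "y": -0.065, "z": 0.107, "wx": 0.0, "wy": 0.0, "wz": -0.093, "grip": 0.0}, {"x": -0.04, "y": -0.065, "z": 0.107, "wx": 0.0, "wy": 0.0, "wz": -0.093, "grip": 0.0}])

```text
clock: 7.18
eef_pos: [0.5998, -0.0412, 0.1037]
tcp_rot: [180.0, 0.0, 54.7]
contact_force: [0.5, 0.3, 0.4]
gripper_width: 0.008
finger_force: 0.0
```

Run:
```python
from rig import *
from plan import *
import cv2
p=snapshot("side");cv2.imwrite("pics/after0.png",cv2.resize(p["image"][120:320,230:430],(500,500))[:,:,::-1])
s=get_state();print(s["clock"],s["eef_pos"],s["tcp_rot"],s["contact_force"],hover(1))
```

```text
7.2333 [ 0.59995748 -0.04083106  0.10346822] [ 1.79975898e+02 -2.76287031e-03  5.47202673e+01] [0.21091508 0.38701375 0.07644326] [ 5.99382150e-01 -3.99011766e-02  1.03000000e-01  5.44551447e+01]
```

View pics/after0.png

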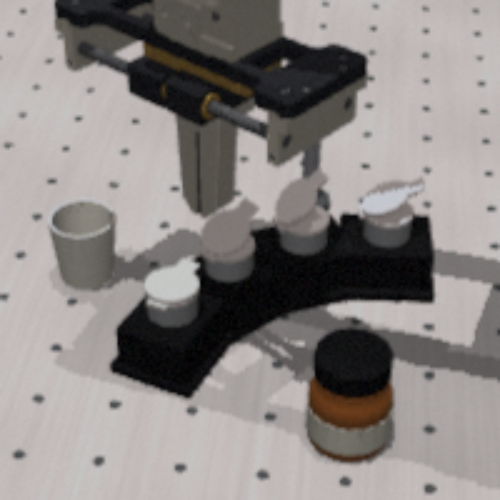

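Lid 0, at (172,295) px, lies flat. Lids 1–3 are still ajar and the rack hasn't moved. Next is lid 1.

>>> send_rows(steps=[{"x": 0.0, "y": 0.0, "z": -0.035, "wx": 0.0, "wy": 0.0, "wz": 0.0, "grip": 0.0}, {"x": 0.0, "y": 0.0, "z": -0.067, "wx": 0.0, "wy": 0.0, "wz": 0.0, "grip": 0.0}, {"x": -0.006, "y": -0.008, "z": -0.064, "wx": 0.0, "wy": 0.0, "wz": -0.012, "grip": 0.0}, {"x": -0.013, "y": -0.017, "z": -0.063, "wx": 0.0, "wy": 0.0, "wz": -0.026, "grip": 0.0}, {"x": -0.02, "y": -0.026, "z": -0.064, "wx": 0.0, "wy": 0.0, "wz": -0.04, "grip": 0.0}, {"x": -0.027, "y": -0.035, "z": -0.066, "wx": 0.0, "wy": 0.0, "wz": -0.054, "grip": 0.0}, {"x": -0.035, "y": -0.044, "z": -0.07, "wx": 0.0, "wy": 0.0, "wz": -0.069, "grip": 0.0}, {"x": -0.043, "y": -0.052, "z": -0.076, "wx": 0.0, "wy": 0.0, "wz": -0.083, "grip": 0.0}, {"x": -0.051, "y": -0.06, "z": -0.084, "wx": 0.0, "wy": 0.0, "wz": -0.097, "grip": 0.0}, {"x": -0.058, "y": -0.068, "z": -0.094, "wx": 0.0, "wy": 0.0, "wz": -0.109, "grip": 0.0}, {"x": -0.065, "y": -0.075, "z": -0.1, "wx": 0.0, "wy": 0.0, "wz": -0.121, "grip": 0.0}, {"x": -0.069, "y": -0.079, "z": -0.103, "wx": 0.0, "wy": 0.0, "wz": -0.128, "grip": 0.0}, {"x": -0.073, "y": -0.083, "z": -0.104, "wx": 0.0, "wy": 0.0, "wz": -0.135, "grip": 0.0}, {"x": -0.077, "y": -0.086, "z": -0.106, "wx": 0.0, "wy": 0.0, "wz": -0.142, "grip": 0.0}, {"x": -0.081, "y": -0.089, "z": -0.107, "wx": 0.0, "wy": 0.0, "wz": -0.15, "grip": 0.0}, {"x": -0.081, "y": -0.089, "z": -0.107, "wx": 0.0, "wy": 0.0, "wz": -0.15, "grip": 0.0}, {"x": -0.081, "y": -0.089, "z": -0.107, "wx": 0.0, "wy": 0.0, "wz": -0.15, "grip": 0.0}])

```text
clock: 8.65
eef_pos: [0.5771, -0.0671, 0.0721]
tcp_rot: [179.9, -0.2, 41.1]
contact_force: [2.9, 2.9, 5.5]
gripper_width: 0.005
finger_force: 3.0
```

>>> send_rows(steps=[{"x": 0.0, "y": 0.0, "z": 0.04, "wx": 0.0, "wy": 0.0, "wz": 0.0, "grip": 0.0}, {"x": -0.003, "y": -0.002, "z": 0.08, "wx": 0.0, "wy": 0.0, "wz": -0.004, "grip": 0.0}, {"x": -0.018, "y": -0.015, "z": 0.107, "wx": 0.0, "wy": 0.0, "wz": -0.029, "grip": 0.0}, {"x": -0.04, "y": -0.03, "z": 0.107, "wx": 0.0, "wy": 0.0, "wz": -0.061, "grip": 0.0}, {"x": -0.063, "y": -0.047, "z": 0.107, "wx": 0.0, "wy": 0.0, "wz": -0.093, "grip": 0.0}, {"x": -0.063, "y": -0.047, "z": 0.107, "wx": 0.0, "wy": 0.0, "wz": -0.093, "grip": 0.0}, {"x": -0.063, "y": -0.047, "z": 0.107, "wx": 0.0, "wy": 0.0, "wz": -0.093, "grip": 0.0}])

```text
clock: 9.23
eef_pos: [0.5562, -0.0816, 0.1028]
tcp_rot: [-180.0, 0.0, 32.8]
contact_force: [0.7, -0.1, 0.1]
gripper_width: 0.008
finger_force: 0.0
```

Run:
```python
from rig import *
from plan import *
import cv2
p=snapshot("side");cv2.imwrite("pics/after1.png",cv2.resize(p["image"][120:320,230:430],(500,500))[:,:,::-1])
s=get_state();print(s["clock"],s["eef_pos"],s["tcp_rot"],s["contact_force"],hover(2))
a=np.load("side0.npz")["image"][235:275,275:330].astype(int);print(abs(a-p["image"][235:275,275:330]).mean())
rel(lidpath(2)[:1]+[hover(2)],np.array([*s["eef_pos"],s["tcp_rot"][2]]))
```

```text
9.2833 [ 0.55649988 -0.08146325  0.1027641 ] [-1.79983981e+02  2.07277774e-02  3.28597936e+01] [-0.23096782  0.37225712  0.20868758] [ 0.55603149 -0.08093272  0.103      32.39626958]
7.608333333333333
-0.002 0.002 -0.066 -0.005
-0.002 0.002 0.001 -0.005
```

View pics/after1.png

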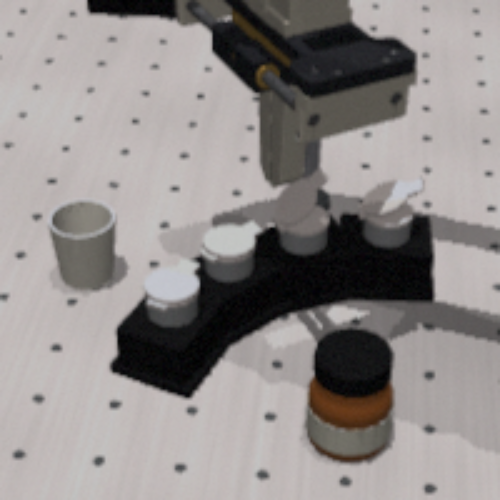

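Lids 0 and 1, at (172,290) and (230,248) px, are shut and the rack outline is unchanged. Next is lid 2.

>>> send_rows(steps=[{"x": 0.0, "y": 0.0, "z": -0.035, "wx": 0.0, "wy": 0.0, "wz": 0.0, "grip": 0.0}, {"x": 0.0, "y": 0.0, "z": -0.067, "wx": 0.0, "wy": 0.0, "wz": 0.0, "grip": 0.0}, {"x": -0.009, "y": -0.005, "z": -0.064, "wx": 0.0, "wy": 0.0, "wz": -0.012, "grip": 0.0}, {"x": -0.018, "y": -0.011, "z": -0.063, "wx": 0.0, "wy": 0.0, "wz": -0.026, "grip": 0.0}, {"x": -0.028, "y": -0.016, "z": -0.064, "wx": 0.0, "wy": 0.0, "wz": -0.04, "grip": 0.0}, {"x": -0.038, "y": -0.021, "z": -0.066, "wx": 0.0, "wy": 0.0, "wz": -0.054, "grip": 0.0}, {"x": -0.049, "y": -0.026, "z": -0.07, "wx": 0.0, "wy": 0.0, "wz": -0.069, "grip": 0.0}, {"x": -0.059, "y": -0.031, "z": -0.076, "wx": 0.0, "wy": 0.0, "wz": -0.083, "grip": 0.0}, {"x": -0.07, "y": -0.036, "z": -0.084, "wx": 0.0, "wy": 0.0, "wz": -0.097, "grip": 0.0}, {"x": -0.079, "y": -0.04, "z": -0.094, "wx": 0.0, "wy": 0.0, "wz": -0.109, "grip": 0.0}, {"x": -0.088, "y": -0.044, "z": -0.1, "wx": 0.0, "wy": 0.0, "wz": -0.121, "grip": 0.0}, {"x": -0.093, "y": -0.046, "z": -0.103, "wx": 0.0, "wy": 0.0, "wz": -0.128, "grip": 0.0}, {"x": -0.099, "y": -0.048, "z": -0.104, "wx": 0.0, "wy": 0.0, "wz": -0.135, "grip": 0.0}, {"x": -0.105, "y": -0.05, "z": -0.106, "wx": 0.0, "wy": 0.0, "wz": -0.142, "grip": 0.0}, {"x": -0.11, "y": -0.052, "z": -0.107, "wx": 0.0, "wy": 0.0, "wz": -0.15, "grip": 0.0}, {"x": -0.11, "y": -0.052, "z": -0.107, "wx": 0.0, "wy": 0.0, "wz": -0.15, "grip": 0.0}, {"x": -0.11, "y": -0.052, "z": -0.107, "wx": 0.0, "wy": 0.0, "wz": -0.15, "grip": 0.0}])

```text
clock: 10.7
eef_pos: [0.5254, -0.0973, 0.0721]
tcp_rot: [179.9, -0.2, 19.3]
contact_force: [3.5, 1.9, 6.3]
gripper_width: 0.005
finger_force: 3.0
```

>>> send_rows(steps=[{"x": 0.0, "y": 0.0, "z": 0.04, "wx": 0.0, "wy": 0.0, "wz": 0.0, "grip": 0.0}, {"x": -0.003, "y": -0.001, "z": 0.08, "wx": 0.0, "wy": 0.0, "wz": -0.004, "grip": 0.0}, {"x": -0.022, "y": -0.007, "z": 0.107, "wx": 0.0, "wy": 0.0, "wz": -0.029, "grip": 0.0}, {"x": -0.048, "y": -0.013, "z": 0.107, "wx": 0.0, "wy": 0.0, "wz": -0.061, "grip": 0.0}, {"x": -0.076, "y": -0.019, "z": 0.107, "wx": 0.0, "wy": 0.0, "wz": -0.093, "grip": 0.0}, {"x": -0.076, "y": -0.019, "z": 0.107, "wx": 0.0, "wy": 0.0, "wz": -0.093, "grip": 0.0}, {"x": -0.076, "y": -0.019, "z": 0.107, "wx": 0.0, "wy": 0.0, "wz": -0.093, "grip": 0.0}])

```text
clock: 11.28
eef_pos: [0.5003, -0.1027, 0.1028]
tcp_rot: [-180.0, 0.0, 11.0]
contact_force: [0.2, -0.3, 0.5]
gripper_width: 0.004
finger_force: 0.0
```

Run:
```python
from rig import *
from plan import *
s=get_state();print(s["clock"],s["eef_pos"],s["tcp_rot"],s["contact_force"],hover(3))
rel([hover(3)],np.array([*s["eef_pos"],s["tcp_rot"][2]]))
```

```text
11.2833 [ 0.50025872 -0.10271161  0.10275088] [-1.79985162e+02  4.95339464e-02  1.09835904e+01] [ 0.19673833 -0.29392228  0.52084203] [ 0.5004444  -0.10267995  0.103      10.33739447]
0.001 0.000 0.001 -0.007
```

>>> send_rows(steps=[{"x": 0.0, "y": 0.0, "z": -0.035, "wx": 0.0, "wy": 0.0, "wz": 0.0, "grip": 0.0}, {"x": 0.0, "y": 0.0, "z": -0.067, "wx": 0.0, "wy": 0.0, "wz": 0.0, "grip": 0.0}, {"x": -0.01, "y": -0.002, "z": -0.064, "wx": 0.0, "wy": 0.0, "wz": -0.012, "grip": 0.0}, {"x": -0.021, "y": -0.003, "z": -0.063, "wx": 0.0, "wy": 0.0, "wz": -0.026, "grip": 0.0}, {"x": -0.032, "y": -0.005, "z": -0.064, "wx": 0.0, "wy": 0.0, "wz": -0.04, "grip": 0.0}, {"x": -0.044, "y": -0.006, "z": -0.066, "wx": 0.0, "wy": 0.0, "wz": -0.054, "grip": 0.0}, {"x": -0.056, "y": -0.007, "z": -0.07, "wx": 0.0, "wy": 0.0, "wz": -0.069, "grip": 0.0}, {"x": -0.067, "y": -0.008, "z": -0.076, "wx": 0.0, "wy": 0.0, "wz": -0.083, "grip": 0.0}, {"x": -0.078, "y": -0.008, "z": -0.084, "wx": 0.0, "wy": 0.0, "wz": -0.097, "grip": 0.0}, {"x": -0.089, "y": -0.008, "z": -0.094, "wx": 0.0, "wy": 0.0, "wz": -0.109, "grip": 0.0}, {"x": -0.098, "y": -0.008, "z": -0.1, "wx": 0.0, "wy": 0.0, "wz": -0.121, "grip": 0.0}, {"x": -0.104, "y": -0.008, "z": -0.103, "wx": 0.0, "wy": 0.0, "wz": -0.128, "grip": 0.0}, {"x": -0.11, "y": -0.008, "z": -0.104, "wx": 0.0, "wy": 0.0, "wz": -0.135, "grip": 0.0}, {"x": -0.116, "y": -0.008, "z": -0.106, "wx": 0.0, "wy": 0.0, "wz": -0.142, "grip": 0.0}, {"x": -0.121, "y": -0.008, "z": -0.107, "wx": 0.0, "wy": 0.0, "wz": -0.15, "grip": 0.0}, {"x": -0.121, "y": -0.008, "z": -0.107, "wx": 0.0, "wy": 0.0, "wz": -0.15, "grip": 0.0}, {"x": -0.121, "y": -0.008, "z": -0.107, "wx": 0.0, "wy": 0.0, "wz": -0.15, "grip": 0.0}])

```text
clock: 12.7
eef_pos: [0.4665, -0.1058, 0.0721]
tcp_rot: [179.9, -0.3, -2.6]
contact_force: [4.5, 1.6, 5.7]
gripper_width: 0.008
finger_force: 3.0
```

>>> send_rows(steps=[{"x": 0.0, "y": 0.0, "z": 0.04, "wx": 0.0, "wy": 0.0, "wz": 0.0, "grip": 0.0}, {"x": 0.0, "y": 0.0, "z": 0.1, "wx": 0.0, "wy": 0.0, "wz": 0.0, "grip": 0.0}, {"x": 0.0, "y": 0.0, "z": 0.2, "wx": 0.0, "wy": 0.0, "wz": 0.07, "grip": 0.0}, {"x": 0.0, "y": 0.0, "z": 0.3, "wx": 0.0, "wy": 0.0, "wz": 0.14, "grip": 0.0}, {"x": 0.0, "y": 0.0, "z": 0.42, "wx": 0.0, "wy": 0.0, "wz": 0.21, "grip": 0.0}, {"x": 0.0, "y": 0.0, "z": 0.54, "wx": 0.0, "wy": 0.0, "wz": 0.28, "grip": 0.0}, {"x": 0.0, "y": 0.0, "z": 0.66, "wx": 0.0, "wy": 0.0, "wz": 0.35, "grip": 0.0}, {"x": 0.0, "y": 0.0, "z": 0.78, "wx": 0.0, "wy": 0.0, "wz": 0.42, "grip": 0.0}, {"x": 0.0, "y": 0.0, "z": 0.82, "wx": 0.0, "wy": 0.0, "wz": 0.42, "grip": 0.0}, {"x": 0.0, "y": 0.0, "z": 0.82, "wx": 0.0, "wy": 0.0, "wz": 0.42, "grip": 0.0}, {"x": 0.0, "y": 0.0, "z": 0.82, "wx": 0.0, "wy": 0.0, "wz": 0.42, "grip": 0.0}])

```text
clock: 13.62
eef_pos: [0.4642, -0.1051, 0.3165]
tcp_rot: [180.0, 0.0, 35.2]
contact_force: [-0.1, -0.1, -1.1]
gripper_width: 0.004
finger_force: 0.0
```

Run:
```python
from rig import *
from plan import *
import cv2
s=get_state();p=snapshot("wrist");p["pos"]=s["eef_pos"];p["rot"]=s["tcp_rot"]
sd=snapshot("side")["image"]
a=[cv2.resize(p["image"],(400,300)),cv2.resize(sd[155:305,230:430],(400,300))]
cv2.imwrite("pics/fin.png",np.hstack(a)[:,:,::-1])
w,ok=wcloud(p);im=p["image"].astype(int)
print(s["clock"],s["eef_pos"],s["contact_force"])
m=ok&(im.min(-1)>60)&(w[...,2]>.052)&(w[...,2]<.12);X=w[m]
for i in range(4):
    c=pose(i,0,0)[:2];t=np.subtract(pose(i,.005,0)[:2],pose(i,-.005,0)[:2])/.01;n=np.array([-t[1],t[0]])
    d=X[:,:2]-c;u=d@t;v=d@n;k=(abs(v)<.022)&(u>-.024)&(u<.032);print(i,k.sum(),np.percentile(X[k,2],[5,50,95]).round(4),"u",np.percentile(u[k],[2,98]).round(4),"v",np.percentile(v[k],[2,98]).round(4),"slope",np.polyfit(u[k],X[k,2],1)[0].round(3))
```

```text
13.6167 [ 0.46415001 -0.10507781  0.31651731] [-0.06296231 -0.07833432 -1.05720486]
0 916 [0.0602 0.062  0.0635] u [-0.0192  0.0249] v [-0.0158  0.0157] slope 0.019
1 959 [0.0602 0.062  0.0634] u [-0.0191  0.0248] v [-0.0163  0.0152] slope 0.011
2 954 [0.0603 0.0621 0.0634] u [-0.0192  0.0246] v [-0.0158  0.0154] slope 0.023
3 924 [0.0602 0.062  0.0633] u [-0.019   0.0248] v [-0.0162  0.0153] slope 0.023
```

View pics/fin.png

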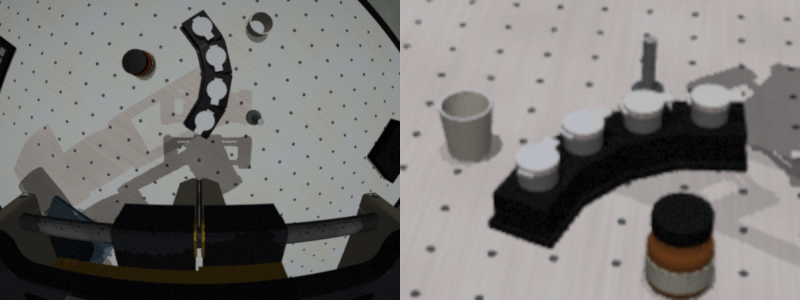

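All four lids lie flat at 61–62 mm. The rack, jar, post and cup are where they were.

```bash
python3 -c "
from rig import order;print(order.close_job())"
```

```text
the job is handed in; nothing more can be done
None
```

I closed all four lids in order from vial 0 to vial 3 and handed the job in at about 13.7 s; the final pictures show every lid flat and the rack, jar, post and cup undisturbed, though no verdict came back.

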